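Ready the tip-up polishing spindle and hold it upright

ROBOT

A 7-joint arm with a two-finger parallel gripper is mounted at the origin on a cart in front of the work surface, level with it; the furniture and walls round the work are solid. World frame = base frame: x ahead of the robot, y to its left, z up, the work surface at z = 0. Lengths are in m, angles in rad, forces in N, time in s.
With the tool pointing down it reaches from about 0.35 to 0.9 m from the base axis. Payload 19.9 kg.
Tool frame: the origin (TCP) lies midway between the tips of the shut fingers; the grasp point (between the pads) lies 19 mm behind it; z points along the fingers, y is the line along which they close (so a half turn about z gives the same grasp; the last joint's range is limited). The gripper opens to 94 mm and grips with 3 to 60 N. Pads are 16 mm wide; open, the fingers measure 119 mm over their backs; the gripper's body (75 mm by 177 mm) begins 78 mm behind the grasp point.
Start: joints at [1.071, 0.417, -0.01, 1.614, 0.005, 1.111, -0.053], TCP at [0.276, -0.561, 0.205] pointing down, gripper open.
Joint ranges: [-2.81, 2.81], [-0.39, 2.02], [-1.27, 1.25], [0.06, 2.57], [-1.19, 4.33], [0.19, 2], [-2.82, 2.82]. Speed limits (rad/s): [1.89, 1.89, 2.39, 2.39, 3.01, 3.01, 3.01].

INTERFACE

Orientations are given as [roll, pitch, yaw] about the fixed x, y, z axes, in that order (R = Rz(yaw) Ry(pitch) Rx(roll)).
In Python, from rig import move_pose, move_linear, move_joints, grip, wait, inverse_kinematics, state, camera, MotionError, close_job gives the robot as it stands. Calls block until the motion is done:
- move_pose(position, orientation): joint-space move of the TCP to a pose.
- move_linear(position, ori=None, vel=0.15, max_force=None): straight line of the TCP; ori=None keeps the orientation; vel is the mean speed in m/s. With max_force (N) it stops when the force on the tool has changed by that much, and returns True; else False.
- move_joints(angles): joint-space move.
- grip(opening, effort=None): opening from 0.0 (shut) to 1.0 (fully open); effort is the grip in N (None keeps the last); returns when the fingers have stopped.
- wait(seconds).
- inverse_kinematics(position, orientation): joint angles nearest the present ones, or None.
- state(): the state.
- camera(name): name is "scene" or "top"; returns a dict with "frame" (480x640x3 uint8, red, green, blue), "fov_y" (degrees; the focal length in pixels is half the picture's height over the tangent of half this angle, whatever the lens; pixels are square), "cx", "cy" (the principal point, pixels), "origin" and "orientation" of the camera in the world. Camera axes: x right, y up, looking along -z (the intrinsics and any distortion apply to the point x, -y, -z); pixel columns grow to the right and rows downward; lengths in m; the calibration is good to about 2 mm. A picture is of the moment at which its call begins. There is no depth.
A pose or a line that the arm cannot do raises MotionError and nothing moves.
- close_job(): hands the job in; it is judged then, once.
The state is a dict: "time": time; "qpos": joint angles; "joint_vel": joint speeds; "joint_torque": joint torques, N m; "tool_pos": TCP position; "orientation": TCP orientation; "contact_force": force on the tool from outside, world axes, zero at the start; "ft_torque": the same for the moment, N m; "width": opening from 0.0 (shut) to 1.0 (fully open); "gripper_force": force on a finger pad.
Only numpy, scipy, OpenCV 4.12 (cv2) and the standard library are available. Lean on these libraries where they do the work, as an engineer would, in place of code of your own. Each camera call takes 0.05 s, during which the arm holds its last target. There are 200 camera calls.

TASK

The tip-up polishing spindle is leaning on its rubber bumper with its side prop folded up. While the frame still leans there, press the prop down over centre by its flat kick tab until it snaps fully down; then take the thick barrel of the hub between the fingers, raise the frame until it stands upright and finish while still holding it there, so that a polishing wheel could be slid onto the axle. Do not let the frame drop over onto its prop, and leave the small things lying round about where they are.

Things in the scene. Friction and masses are not known exactly. Their poses are not given: they have to be found in the camera images.
- spindle_base: dark steel base plate of the spindle, fixed to the bench, 120 (x) x 130 (y) x 14 mm; origin: centre of its underside. Its own axes: z up; -x is the end where hub and axle point, +x the end towards which the folded prop points, +y the side to which the prop comes down, -y the side with the bumper post on which the frame leans at the start.
- tip_frame (a joint): tipping of the grey upright frame (a flat bar, 26 x 14 mm, 210 mm tall, with a round head 40 mm across) about the base's x axis, rad: 0 = upright, -0.42 = leaning to -y on the bumper (start), +0.2 = dropped to +y onto the prop. It turns freely and falls to one side or the other by its weight (frame, hub and prop about 0.9 kg; about 1 to 3 N at the hub raise it).
- frame_pivot (a point): the pivot of the frame: on the base's own z axis, 30 mm above its underside; the frame tips about the base's x axis through here.
- spindle_hub: the hub at the head of the frame; origin on the hub's axis in the middle of the frame's head, 190 mm from frame_pivot along the bar. Round steel barrel of 26 mm diameter and 62 mm length along -x, from x = -13 to -75 mm, then a small collar and a thin axle of 10 mm diameter to x = -105 mm. It sits in a bearing in the frame's head and turns easily about its own axis; its x axis stays level as the frame tips.
- hub_grip (a point): middle of the barrel, on its axis, 44 mm to -x of the hub's origin: grip here from above, fingers closing across the barrel along the base's y axis. Because of the bearing a hand pointing straight down can keep its direction while the frame is raised.
- side_prop (a joint): swing of the side prop (kickstand) on the frame, rad: 0 = folded, its leg rising at 25 degrees above the frame's x direction; grows as the leg swings downward; 1.75 = fully down on its stop, pointing down. A spring holds it at either end: let go before about 0.5 it flies back up, past about 0.7 it snaps down by itself. Pressing the tab takes 1 to 3 N at the start, less further on.
- prop_pivot (a point): pivot of the side prop on the frame, 100 mm up the bar from frame_pivot and 20 mm to the frame's +y; the prop turns about the frame's y axis (x swings to -z). The leg is a 10 mm round rod 116 mm long ending in a rubber foot, and runs out 42 mm to +y on the way.
- prop_tab (a point): centre of the upper face of the flat kick tab on the leg, 32 mm along the leg x 40 mm across x 4 mm; 85 mm along the leg from prop_pivot, 28 mm to its +y, and 8 mm above the leg's centre line. Press downward here with shut fingertips.
- felt_wheel_0: bystander: grey felt polishing wheel, 64 mm diameter, 16 mm thick, 13 mm hole, lying flat; origin: centre of its underside
- felt_wheel_1: bystander: a second felt wheel of the same kind
- brass_tube: bystander: brass tube, 28 mm diameter, 28 mm tall; origin: centre of its underside
- beeswax: bystander: beeswax block, 32 x 46 x 21 mm; origin: centre of its underside
- small_tumbler: bystander: small glass, 41 mm diameter, 47 mm tall; origin: centre of its underside
- brick: bystander: small soldering brick, 50 x 46 x 24 mm; origin: centre of its underside

How it is judged:
On the way, in this order (a step that is already met when the one before it is completed fails the run):
1. the prop is flipped fully down while the frame still leans on its bumper (value of joint side_prop above 1.6 rad and value of joint tip_frame below -0.3 rad), for 0.2 s.
2. the frame is raised upright with the hub between the fingers (value of joint tip_frame between -0.07 and 0.07 rad and contact force between the fingers and spindle_hub above 2 N), for 0.2 s.
At the end, for the whole second after the job is handed in: The program finishes while holding: the prop is fully down (over 1.6 rad), the frame stands still and upright within 0.07 rad (4 degrees), and the fingers grip the hub with more than 2 N (all of step 2 and value of joint side_prop above 1.6 rad and velocity of joint tip_frame between -0.1 and 0.1 rad/s); the arm keeps its last pose, push and grip.
It fails at once if the frame drops over onto its prop (value of joint tip_frame above 0.17 rad).
It fails at once if a bystander is pushed away (more than 30 mm) (distance of any of felt_wheel_0, felt_wheel_1, brass_tube, beeswax, small_tumbler, brick from where it was at the start of the episode above 0.03 m).
It also fails if it takes over 43 s, if anything falls off the work surface, if the arm or the gripper's body presses on something with over 40 N, if the wrist force passes 120 N, or if a joint passes its speed limit or range.

## Working session

There is one attempt and no reset: what is moved stays moved. The work goes in short steps, each a Python script; the robot and the scene stay as the last script left them, time stands still between calls to the robot, and variables do not carry over. Pictures are saved under pics/ and viewed, at most 10 in all, crops included, and the job is handed in when it is done.

```bash
ls; mkdir -p pics; python3 - <<'E'
from rig import camera,state
import cv2,json
for n in("scene","top"):
    c=camera(n); f=c.pop("frame"); cv2.imwrite(f"pics/{n}0.png",f[:,:,::-1]); print(n,c)
print(state()["time"])
E
```

```text
pics
scene {'fov_y': 47.55784449003444, 'cx': 318.35299786136613, 'cy': 237.42820668803537, 'origin': array([-0.15738022,  0.82504832,  0.91630267]), 'orientation': array([ 0.95378168,  0.00747418, -2.43828496])}
top {'fov_y': 42.24006940111727, 'cx': 325.1644877261551, 'cy': 242.66500188698444, 'origin': array([ 0.26890722, -0.15827454,  1.64224395]), 'orientation': array([ 0.20308651,  0.00325796, -1.08881534])}
0.1
```

View pics/scene0.png

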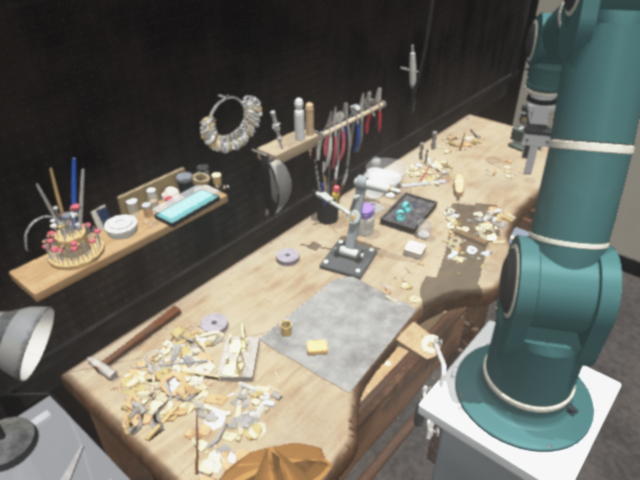

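View pics/top0.png

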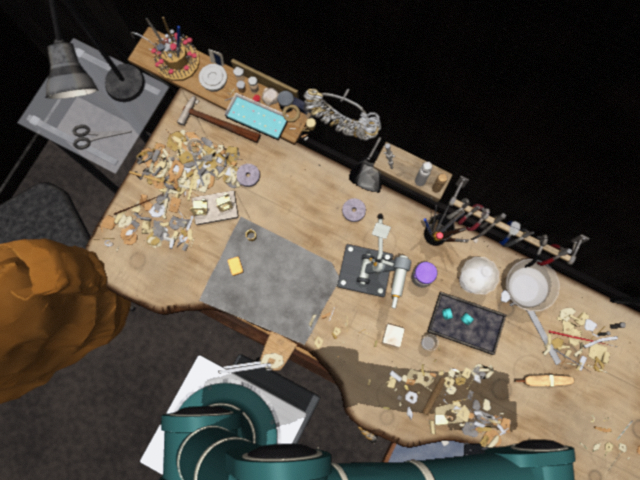

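The base plate is near (365,270) in the top view, with the hub and axle pointing down the image at about (398,285) and the tab at about (381,230). In the scene view the plate is near (348,257). I'll enlarge both.

```bash
python3 - <<'E'
import cv2
t=cv2.imread("pics/top0.png")[205:315,325:435]; s=cv2.imread("pics/scene0.png")[165:285,305:425]
cv2.imwrite("pics/topc.png",cv2.resize(t,(550,550),interpolation=cv2.INTER_CUBIC))
cv2.imwrite("pics/scenec.png",cv2.resize(s,(600,600),interpolation=cv2.INTER_CUBIC))
E
```

```text
(no output)
```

View pics/topc.png

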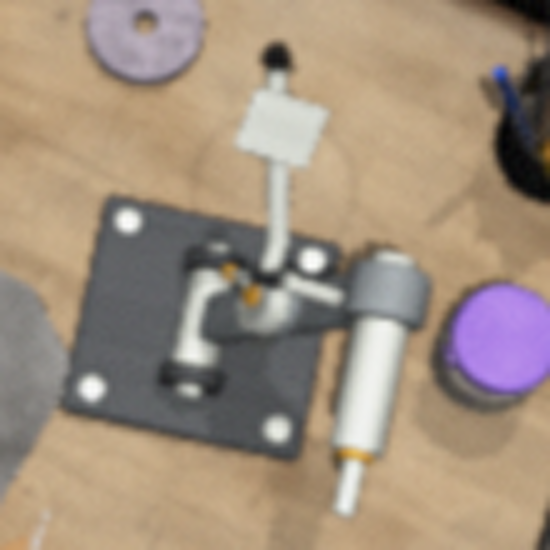

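View pics/scenec.png

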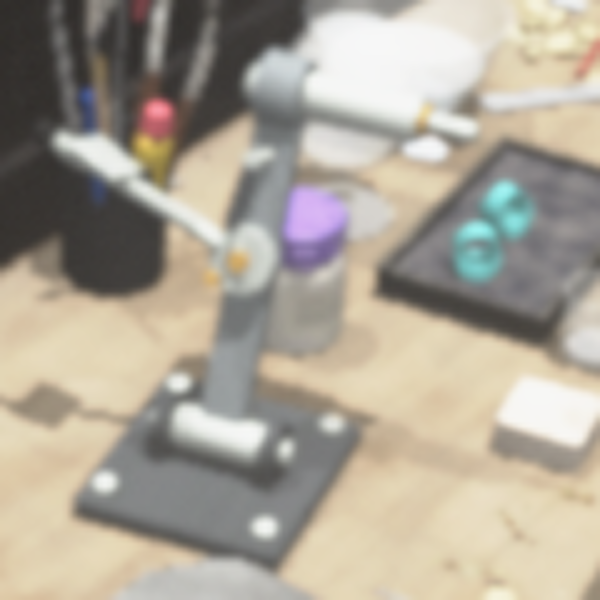

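Top crop: the plate corners are at (110,198), (342,243), (297,460) and (65,408), the tab centre at (283,128) and the axle tip at (344,515). Base +x points up the picture and +y left. The scene crop shows the same, with the frame leaning away over the purple jar. I'll fit the base pose (x, y, yaw) to these points.

```bash
cat > h.py <<'E'
import numpy as np
from scipy.spatial.transform import Rotation as R
def leg(s):  # tab in frame, prop angle s
    e=np.radians(25)-s; d=np.array([np.cos(e),0,np.sin(e)]); n=np.array([-np.sin(e),0,np.cos(e)])
    return d,n
def frame(p,tip=-0.42):  # frame coords -> base
    return np.array([0,0,.03])+R.from_euler('x',-tip).apply(p)
def tab(s,tip=-.42,a=.085,n=.008,y=.028):
    d,nn=leg(s); return frame(np.array([0,.02+y,.1])+a*d+n*nn,tip)
def hub(x,tip=-.42): return frame(np.array([x,0,.19]),tip)
def world(b,p): return R.from_euler('z',b[2]).apply(p)+np.array([b[0],b[1],0])
def proj(c,p):
    q=R.from_euler('xyz',c['orientation']).inv().apply(np.atleast_2d(p)-c['origin'])
    f=240/np.tan(np.radians(c['fov_y']/2))
    return np.c_[c['cx']+f*q[:,0]/-q[:,2], c['cy']-f*q[:,1]/-q[:,2]]
E
cat > fit.py <<'E'
from h import *; from rig import camera
from scipy.optimize import least_squares
ct,cs=camera("top"),camera("scene")
P=np.array([[.06,.065,.014],[.06,-.065,.014],[-.06,-.065,.014],[-.06,.065,.014],tab(0),hub(-.105)])
ut=(np.array([[110,198],[342,243],[297,460],[65,408],[283,128],[344,513]])+.5)/5-.5+[325,205]
us=(np.array([[360,430],[75,510],[97,150],[475,128]])+.5)/5-.5+[305,165]
Ps=np.array([[-.06,-.065,.014],[.06,.065,.014],tab(0),hub(-.105)])
res=lambda b:np.r_[(proj(ct,world(b,P))-ut).ravel(),(proj(cs,world(b,Ps))-us).ravel()]
best=min((least_squares(res,[.5,-.2,y],loss='soft_l1') for y in np.arange(-3,3,1)),key=lambda r:r.cost)
b=best.x; print(b,best.cost); print(res(b).reshape(-1,2).round(1))
for n,p in [('tab',tab(0)),('grip',hub(-.044)),('up',hub(-.044,0))]: print(n,world(b,p).round(4))
np.save('b.npy',b)
E
python3 fit.py
```

```text
[ 0.54827258 -0.12523188  0.27220625] 8.231004293944544
[[-1.1 -1.5]
 [ 0.3 -0.6]
 [ 0.8 -0.1]
 [-1.3  0.1]
 [-0.2 -0.1]
 [ 0.4 -0.1]
 [ 1.1 -1.7]
 [-0.7 -2.2]
 [ 2.4  1.3]
 [ 0.5  1. ]]
tab [ 0.6231 -0.1194  0.1803]
grip [ 0.5267 -0.2117  0.2035]
up [ 0.5059 -0.1371  0.22  ]
```

The fit is consistent to about 3 mm; the largest residual is the scene plate corner, where I marked the lower edge. Next I check IK and clearances along the press arc.

```bash
python3 - <<'E'
from h import *; from rig import *
b=np.load('b.npy'); c=camera("top"); print(state()['orientation'])
f=240/np.tan(np.radians(c['fov_y']/2))
for n,u,v,z in[('pot',435,235,.08),('jar',425,272,.08),('shelf',372,180,.1)]:
    d=R.from_euler('xyz',c['orientation']).apply([(u-c['cx'])/f,-(v-c['cy'])/f,-1]); w=c['origin']+d*(z-c['origin'][2])/d[2]
    print(n,w.round(3),'base',R.from_euler('z',-b[2]).apply(w-[b[0],b[1],0]).round(3))
for s in(0,.4,.8,1.1): print(s,tab(s).round(3))
for yaw in(b[2],b[2]-np.pi):
  for p in [tab(0)+[0,0,.1],tab(0),tab(.9),hub(-.044)+[0,0,.1],hub(-.044),hub(-.044,0)]:
    q=inverse_kinematics(world(b,p),[np.pi,0,yaw]); print(None if q is None else np.round(q,2))
E
```

```text
[-3.14102804e+00  4.87882507e-05  4.57814699e-01]
pot [ 0.7   -0.246  0.08 ] base [ 0.114 -0.157  0.08 ]
jar [ 0.602 -0.265  0.08 ] base [ 0.014 -0.149  0.08 ]
shelf [ 0.751 -0.037  0.1  ] base [0.219 0.03  0.1  ]
0 [ 0.074 -0.015  0.18 ]
0.4 [ 0.085 -0.001  0.151]
0.8 [0.082 0.012 0.12 ]
1.1 [0.072 0.022 0.099]
[ 0.34  0.39 -0.27  1.49  0.11  1.27 -1.24]
[ 0.32  0.47 -0.25  1.61  0.13  1.08 -1.26]
[ 0.29  0.53 -0.27  1.68  0.17  0.95 -1.34]
[ 0.47  0.24 -0.18  1.63  0.04  1.27 -1.01]
[ 0.46  0.32 -0.17  1.76  0.06  1.07 -1.02]
[ 0.43  0.23 -0.26  1.84  0.07  1.08 -1.15]
[ 0.65  0.46 -0.72  1.48  0.31  1.31  1.75]
[ 0.64  0.55 -0.7   1.6   0.38  1.14  1.69]
[ 0.58  0.61 -0.68  1.67  0.44  1.02  1.6 ]
[ 0.87  0.3  -0.67  1.62  0.19  1.29  2.01]
[ 0.87  0.39 -0.69  1.74  0.27  1.1   1.94]
[ 0.8   0.29 -0.7   1.83  0.21  1.1   1.86]
```

```bash
python3 - <<'E'
from h import *; from rig import *
import cv2
b=np.load('b.npy'); o=[np.pi,0,b[2]]
T=lambda s,dz=0: world(b,tab(s,y=.032)+[0,0,dz])
grip(0.0)
p=state()['tool_pos']; move_linear([p[0],p[1],.36],vel=.3)
move_pose(T(0,.15),o); print('t',state()['time'])
move_linear(T(0,.03),vel=.2)
hit=move_linear(T(0,-.015),vel=.04,max_force=.8)
s=state(); print(hit,s['tool_pos']-T(0),s['contact_force'],s['time'])
cv2.imwrite('pics/touch.png',camera('scene')['frame'][120:300,270:470,::-1])
E
```

```text
t 4.3667
True [-5.85282899e-04 -4.21838567e-05  2.93470221e-03] [ 0.11933732 -1.28942313  0.49397132] 5.8167
```

Contact came 3 mm above the nominal height, as expected on the 25° tab. Now I press along the arc.

```bash
python3 - <<'E'
from h import *; from rig import *
import cv2
b=np.load('b.npy')
T=lambda s,dz=0: world(b,tab(s,y=.032)+[0,0,dz])
for s in (.2,.4,.6,.8,.95):
    h=move_linear(T(s),vel=.06,max_force=15); x=state(); print(s,h,(x['tool_pos']-T(s)).round(3),x['contact_force'].round(1),x['time'])
    if h: break
wait(.3)
cv2.imwrite('pics/press.png',cv2.resize(camera('scene')['frame'][130:290,270:450,::-1],(720,640)[:2] and (675,600)))
E
```

```text
0.2 False [-0.  0. -0.] [-1.2 -0.   0.9] 6.3583
0.4 False [-0.  0. -0.] [-1.2  0.5  0.7] 6.7917
0.6 False [-0.  0. -0.] [-0.4 -0.3 -1.6] 7.225
0.8 False [-0.  0. -0.] [-0.3 -0.1 -0.1] 7.6583
0.95 False [-0.  0. -0.] [ 0.4  0.3 -0.5] 8.025
```

View pics/press.png

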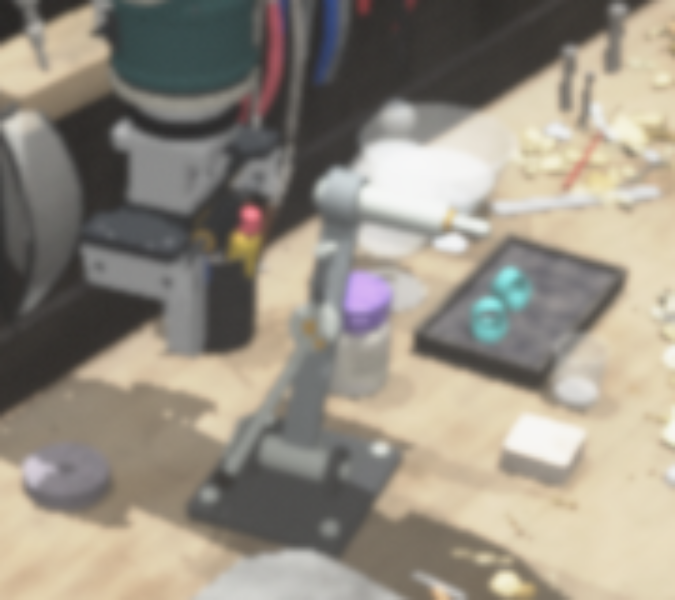

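The prop is down on its stop (leg along the bar, foot near (240,465)) and the frame still leans. Next is the hub.

```bash
python3 - <<'E'
from h import *; from rig import *
import cv2
b=np.load('b.npy'); o=[np.pi,0,b[2]]
H=lambda t,dz=0: world(b,hub(-.044,t)+[0,0,-.019+dz])
p=state()['tool_pos']; move_linear([p[0],p[1],.33],vel=.25)
move_pose(H(-.42,.12),o); grip(0.65)
print(move_linear(H(-.42),vel=.12,max_force=8),state()['time'])
cv2.imwrite('pics/hub.png',cv2.resize(camera('scene')['frame'][130:290,270:450,::-1],(675,600)))
cv2.imwrite('pics/hubt.png',cv2.resize(camera('top')['frame'][205:315,325:435,::-1],(500,500)))
x=state(); print(x['tool_pos']-H(-.42),x['contact_force'])
E
```

```text
False 12.2667
[ 0.00032507 -0.00014363  0.00069769] [ 0.13531699 -0.70832209 -0.65546982]
```

View pics/hub.png

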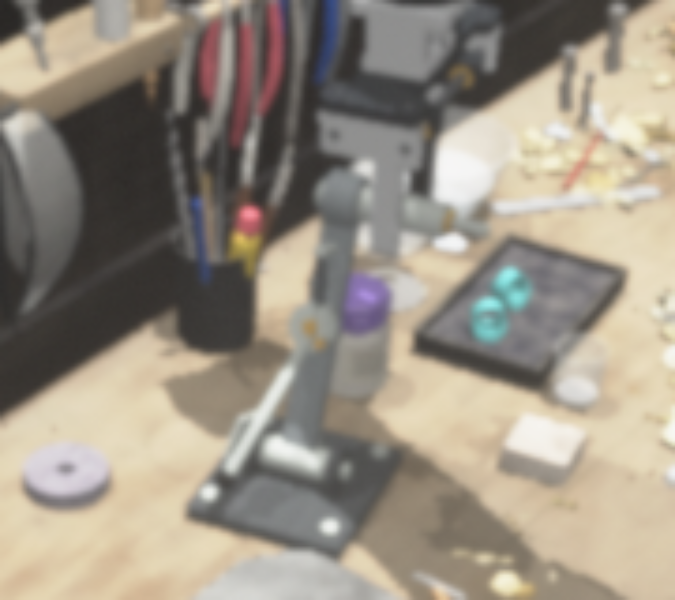

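The near finger stands in front of the barrel at (385,210), about mid-barrel, and the other finger is behind it. Grip and raise.

```bash
python3 - <<'E'
from h import *; from rig import *
import cv2
b=np.load('b.npy')
H=lambda t,dz=0: world(b,hub(-.044,t)+[0,0,-.019+dz])
grip(0.0,20); x=state(); print('w mm',x['width']*94,x['gripper_force'],x['contact_force'].round(1))
for t in np.linspace(-.36,0,7):
    h=move_linear(H(t),vel=.03,max_force=25); x=state(); print(round(t,2),h,x['width']*94,x['gripper_force'],x['contact_force'].round(1),x['time'])
    if h: break
wait(.5)
cv2.imwrite('pics/up.png',np.hstack([cv2.resize(camera(n)['frame'][r:r+160,c:c+160,::-1],(400,400),interpolation=cv2.INTER_CUBIC) for n,r,c in(('scene',130,280),('top',190,300))]))
print(x['tool_pos'])
E
```

```text
w mm 25.224582004882027 20.00119686126709 [-3.1  5.8  2. ]
-0.36 False 25.374084994827772 19.998267889022827 [  4.4   3.3 -12.7] 13.55
-0.3 False 25.20056704258455 19.997361302375793 [  5.3   2.8 -12.2] 14.0833
-0.24 False 25.12865184501976 19.997369349002838 [  5.5   2.9 -13.4] 14.6167
-0.18 False 25.4146085269924 19.997355043888092 [  7.1   2.8 -12.8] 15.15
-0.12 False 25.3554554240281 19.997186064720154 [  6.9   2.7 -12.9] 15.6833
-0.06 False 25.662060087971128 19.997043907642365 [  8.1   2.9 -12.3] 16.2167
0.0 False 25.653782581958247 19.99677300453186 [  8.3   2.2 -13.3] 16.75
[ 0.50651408 -0.13702391  0.20100495]
```

View pics/up.png

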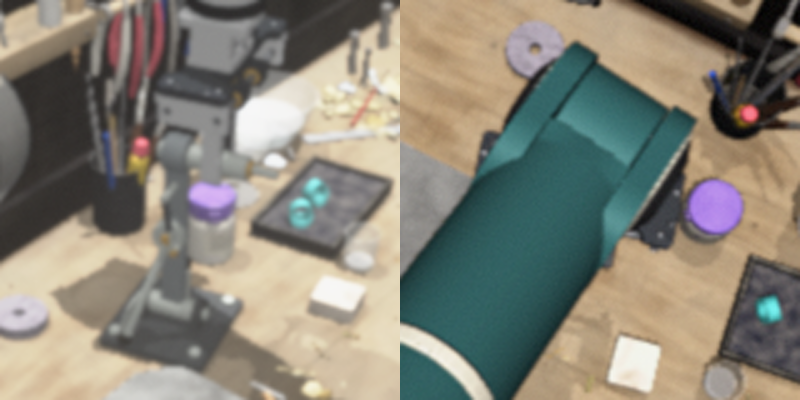

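The frame stands upright and gripped: head at (178,150) in the left crop, axle tip at (277,170), prop down. I'll compare the axle tip and bar with the model, then hand in.

```bash
python3 - <<'E'
from h import *; from rig import *
b=np.load('b.npy'); c=camera('scene')
for t in(-.07,0,.07): print(t,((proj(c,world(b,np.array([hub(-.105,t),hub(.0,t)])))-[280,130])*2.5).round(0).tolist())
s=state(); t=R.from_euler('z',-b[2]).apply(s['tool_pos']-[b[0],b[1],0]); print('tip est',np.arctan2(t[1],.19),s['gripper_force'],s['time'])
E
```

```text
-0.07 [[281.0, 169.0], [182.0, 147.0]]
0 [[277.0, 175.0], [177.0, 153.0]]
0.07 [[273.0, 182.0], [172.0, 160.0]]
tip est -0.0011604894428791299 19.996039867401123 17.4
```

```bash
python3 -c "
from rig import *
print(close_job())"
```

```text
the job is handed in; nothing more can be done
None
```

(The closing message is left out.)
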